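# Slide the heavy heel crate home and drop its keeper bar

## Robot

A 6-joint arm with a two-finger parallel gripper is mounted at the origin on a cart in front of the work surface, level with it; the furniture and walls round the work are solid. World frame = base frame: x ahead of the robot, y to its left, z up, the work surface at z = 0. Lengths are in m, angles in rad, forces in N, time in s.
With the tool pointing down it reaches from about 0.375 to 0.975 m from the base axis. Payload 3.8 kg.
Tool frame: the origin (TCP) lies on the mounting face of the last link; the fingertips stand 173 mm ahead of it and the grasp point (between the pads) lies 155 mm ahead of it; z points along the fingers, y is the line along which they close (so a half turn about z gives the same grasp; the last joint's range is limited). The gripper opens to 85 mm and grips with 20 to 120 N. Pads are 22 mm wide; open, the fingers measure 114 mm over their backs; the gripper's body (76 mm by 85 mm) begins 54 mm behind the grasp point. The pads swing forward as they close: fully open they stand 13 mm farther back than shut.
Start: joints at [-1.334, 0.264, 1.604, -0, 1.274, -0.037], TCP at [0.183, -0.65, 0.405] pointing down, gripper open.
Joint ranges: [-2.63, 2.63], [-0.94, 2.18], [0.31, 2.57], [-1.31, 4.45], [0, 2.66], [-2.55, 2.55]. Speed limits (rad/s): [2.57, 2.57, 3.14, 3.14, 3.14, 3.14].

## Interface

Orientations are given as a unit quaternion [x, y, z, w].
In Python, from station import goto, move_straight, goto_joints, move_gripper, hold, ik, get_obs, snapshot, camera_model, MotionError, finish_job, spot_in, spot_point gives the robot as it stands. Calls block until the motion is done:
- goto(position, orientation): joint-space move of the TCP to a pose.
- move_straight(position, ori=None, rate=0.15): straight line of the TCP; ori=None keeps the orientation; rate is the mean speed in m/s.
- goto_joints(angles): joint-space move.
- move_gripper(opening, effort=None): finger opening in m; effort is the grip in N (None keeps the last); returns when the fingers have stopped.
- hold(seconds).
- ik(position, orientation): joint angles nearest the present ones, or None.
- get_obs(): the state.
- snapshot(name): name is "side" or "top" or "wrist"; returns the picture (384x512x3 uint8, red, green, blue); there is no depth.
- camera_model(name): a dict with "camera_matrix" (3x3 intrinsics, pixels), "camera_from_world" (4x4, takes a point from world to camera coordinates). Camera axes: x right, y up, looking along -z (the intrinsics and any distortion apply to the point x, -y, -z); pixel columns grow to the right and rows downward; lengths in m; the calibration is good to about 2 mm. A picture is of the moment at which its call begins: read the wrist's pose just before it. camera_model takes no time and is no camera call; for the wrist camera it gives the pose at the moment of the call.
A pose or a line that the arm cannot do raises MotionError and nothing moves.
- finish_job(): hands the job in; it is judged then, once.
Trained networks look in the newest picture that a camera, given by its name, has taken for a name from the list of things; names that differ only in an ending like _2 or _b are one class to them, and where a whole thing is asked for, a point or a joint stands for the part that bears it (a point fixed in the world has none). Each returns a list of dicts, best first, with "score" (0 to 1); they miss things now and then, are a little off and sometimes report something else, mostly with a low value. They report only what shows in the picture. A call takes as long as a camera call.
- spot_in(camera, thing): "point" ([x, y, z] in m, in the coordinates of the camera as it stood for that picture, good to about 4 mm: the middle of the surface that is visible of it).
- spot_point(camera, thing): "point" ([x, y, z] in m, in the coordinates of the camera as it stood for that picture, good to about 4 mm: a listed point, or the origin of a listed thing).
The state is a dict: "time_s": time; "joint_positions": joint angles; "joint_velocities": joint speeds; "joint_efforts": joint torques, N m; "tcp_pos": TCP position; "tool_rot": TCP orientation; "contact_force": force on the tool from outside, world axes, zero at the start; "wrist_torque": the same for the moment, N m; "finger_gap": finger opening in m; "grip_force": force on a finger pad.
Only numpy, scipy, OpenCV 4.12 (cv2) and the standard library are available. Lean on these libraries where they do the work, as an engineer would, in place of code of your own. Each camera call takes 0.05 s, during which the arm holds its last target. There are 200 camera calls.

## Task

Slide the tall, heavy crate of heel blocks along the bench into its stop frame until it sits right home against the back batten: push it only by its bottom boards, low near the bench, so that it slides upright and does not tip. Then swing the frame's steel keeper bar fully down across the mouth behind the crate, so that hammering on the bench cannot walk it out. Only push with the fingers: do not lift the crate or take hold of its upper part, and leave the thread spool, the peg jar and the wax pot where they stand.

Things in the scene. Friction and masses are not known exactly. Their poses are not given: they have to be found in the camera images.
- crate: loose wooden crate of leather heel blocks, 160 mm along its x, 110 mm along its y (the push direction), 180 mm high, about 2 kg. Origin: centre of its underside, z up. Flat upright sides. Friction on the bench is about 0.6: it tips if pushed above some 80 mm. Starts before the frame's mouth, its +y pointing roughly in, up to 12 degrees turned, up to 15 mm off the frame's centre line
- crate_foot (a point): centre of the crate's rear face (its own -y side, 55 mm from its origin) at mid height of the bottom boards, 30 mm above the bench; the bottom boards reach up to 60 mm and are the ones to push. Axes as the crate's
- crate_top: upper part of the crate, from 62 mm above the bench to its 180 mm rim, one piece with the crate; same origin and axes as the crate. Not to be pushed, pulled or gripped
- dock: stop frame of wooden battens 22 mm wide, 30 mm high, fixed to the bench. Origin: on the bench where the crate's origin belongs; +y points inwards, the way the crate slides in, z up. Inner faces: sides at x = -86 and +86 mm (12 mm wider in all than the crate), from y = -84 mm on; back batten at y = +55 mm. Steel U brackets on both side battens at x = -99 and +99, y = -64 mm rise to z = 60 mm
- dock_mouth (a point): centre of the frame's open mouth, on the bench, 183 mm before the frame's origin (frame y = -183 mm), where the angled lead-ins begin, about 220 mm apart; they narrow to 170 mm at frame y = -84 mm, where the side battens begin. Axes as the frame's
- keeper (a joint): angle a of the keeper bar (rad): 0 = fully down, level across the mouth in the far bracket; 1.57 = upright; stop at 1.85. In the frame's axes the bar points along (cos a, 0, sin a) from its pivot. Starts leaning outwards, clear of the mouth, at 1.62 to 1.75. The pivot is stiff (about 0.3 N m): the bar stays where it is left, and a few newtons on its thumb plate move it
- keeper_pivot (a point): pivot of the keeper bar, at frame x = -99, y = -64, z = 48 mm; the pivot line runs along the frame's y. Axes as the frame's
- keeper_tab (a point): centre of the pressing face of the bar's thumb plate: 36 x 46 x 3 mm, on the bar's upper edge 115 mm from the pivot, standing out of the mouth (frame y -61 to -107 mm, this point at -87). The face looks up when the bar is down (z = 63 mm) and to frame -x when it is up. The bar: dark flat steel on edge, 6 mm thick (frame y -67 to -61), 24 mm broad, 212 mm long; down, it clears the crate by 6 mm
- thread_spool: spool of thread, 43 mm across, 56 mm high; to be left alone. Origin: centre of its underside
- peg_jar: screw jar of wooden pegs, 48 mm across, 65 mm high; to be left alone. Origin: centre of its underside
- wax_pot: round brush pot, 72 mm across, 62 mm high; to be left alone. Origin: centre of its underside

How it is judged:
By the outcome, as a careful person would: the job done as asked, in the order asked, and still so for the second after the job is handed in, with the robot touching nothing.
It also fails if it takes over 72 s, if anything falls off the work surface, if the arm or the gripper's body presses on something with over 40 N, if the wrist force passes 120 N, or if a joint passes its speed limit or range.

## Working session

There is one attempt and no reset: what is moved stays moved. The work goes in short steps, each a Python script; the robot and the scene stay as the last script left them, time stands still between calls to the robot, and variables do not carry over. Pictures are saved under pics/ and viewed, at most 10 in all, crops included, and the job is handed in when it is done.

```bash
mkdir -p pics; cat > h.py <<'E'
import numpy as np, cv2
from station import *
from scipy.spatial.transform import Rotation as R
def w(cam,p,T=None):
    T=camera_model(cam)["camera_from_world"] if T is None else T
    return (np.linalg.inv(np.array(T))@np.r_[p,1])[:3]
def px(cam,P):
    m=camera_model(cam);c=(np.array(m["camera_from_world"])@np.r_[P,1])[:3]
    u=np.array(m["camera_matrix"])@np.array([c[0],-c[1],-c[2]]);return u[:2]/u[2]
def spots(cam,names,f=spot_point):
    for n in names:
        print(cam,f.__name__,n,[(np.round(w(cam,d["point"]),4).tolist(),round(d["score"],2)) for d in f(cam,n)[:2]])
E
python3 - <<'E'
from h import *
o=get_obs();print(o["time_s"],o["tcp_pos"],o["tool_rot"])
for c in("top","side"):
    im=snapshot(c);cv2.imwrite(f"pics/{c}0.png",im[:,:,::-1])
    spots(c,["crate","crate_foot","dock","dock_mouth","keeper_pivot","keeper_tab","thread_spool","peg_jar","wax_pot"])
    print({k:v for k,v in camera_model(c).items()})
print(get_obs()["time_s"])
E
```

```text
0.0 [ 0.1824341  -0.64953292  0.40335506] [ 9.90639821e-01  1.36497364e-01 -1.26187196e-04 -1.09525553e-03]
top call crate [([0.5133, -0.1318, 0.0047], 0.58)]
top call crate_foot []
top call dock []
top call dock_mouth []
top call keeper_pivot [([0.4522, 0.1184, 0.0455], 0.75), ([0.4457, 0.4183, 0.0038], 0.55)]
top call keeper_tab [([0.4198, 0.1034, 0.1608], 0.62)]
top call thread_spool [([0.3947, 0.3261, 0.0008], 0.6)]
top call peg_jar [([0.4993, 0.3241, -0.0016], 0.66)]
top call wax_pot [([0.4458, 0.4164, 0.0016], 0.94)]
{'camera_matrix': array([[386.20269699,   0.        , 255.30972147],
       [  0.        , 386.20269699, 184.48876565],
       [  0.        ,   0.        ,   1.        ]]), 'camera_from_world': array([[-0.01029893, -0.99989727, -0.00996895,  0.10121843],
       [ 0.99258563, -0.01143008,  0.12100874, -0.50281921],
       [-0.12111026, -0.00864878,  0.99260138, -1.12797822],
       [ 0.        ,  0.        ,  0.        ,  1.        ]])}
side call crate [([0.5062, -0.1317, -0.0013], 0.94)]
side call crate_foot []
side call dock []
side call dock_mouth []
side call keeper_pivot [([0.4513, 0.1142, 0.0494], 0.78), ([0.5038, -0.1278, -0.0], 0.52)]
side call keeper_tab []
side call thread_spool [([0.3945, 0.3261, -0.0006], 0.7)]
side call peg_jar [([0.4966, 0.3245, -0.004], 0.66)]
side call wax_pot [([0.4458, 0.4177, -0.0041], 0.84)]
{'camera_matrix': array([[457.46361811,   0.        , 258.42828807],
       [  0.        , 457.46361811, 191.29249914],
       [  0.        ,   0.        ,   1.        ]]), 'camera_from_world': array([[-0.89603481,  0.44397257, -0.00315799,  0.38723667],
       [-0.38950781, -0.78265938,  0.48551824,  0.22075443],
       [ 0.21308515,  0.43627131,  0.87422083, -1.3309924 ],
       [ 0.        ,  0.        ,  0.        ,  1.        ]])}
1.0
```

View pics/top0.png

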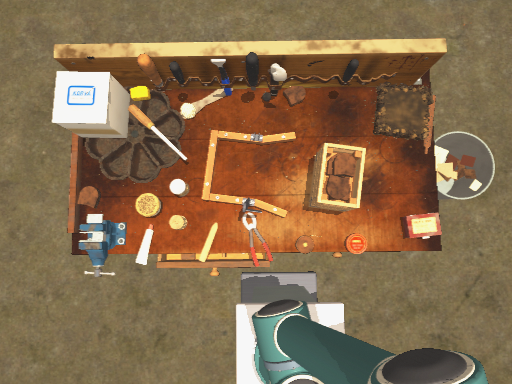

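View pics/side0.png

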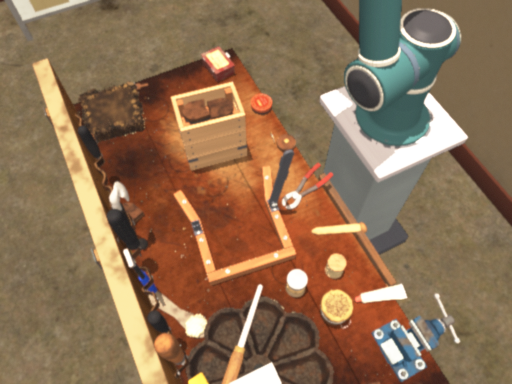

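Top view: the frame opens to world −y (back batten at about columns 205–215, pivot at about (248,205)). The crate stands at about (338,178). I'm zooming in for corners.

```bash
python3 - <<'E'
import cv2
a=cv2.imread("pics/top0.png")[120:225,195:373];cv2.imwrite("pics/topc.png",cv2.resize(a,None,fx=4.4,fy=4.4,interpolation=cv2.INTER_CUBIC))
a=cv2.imread("pics/side0.png")[75:287,160:312];cv2.imwrite("pics/sidec.png",cv2.resize(a,None,fx=2.8,fy=2.8,interpolation=cv2.INTER_CUBIC))
E
```

```text
(no output)
```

View pics/topc.png

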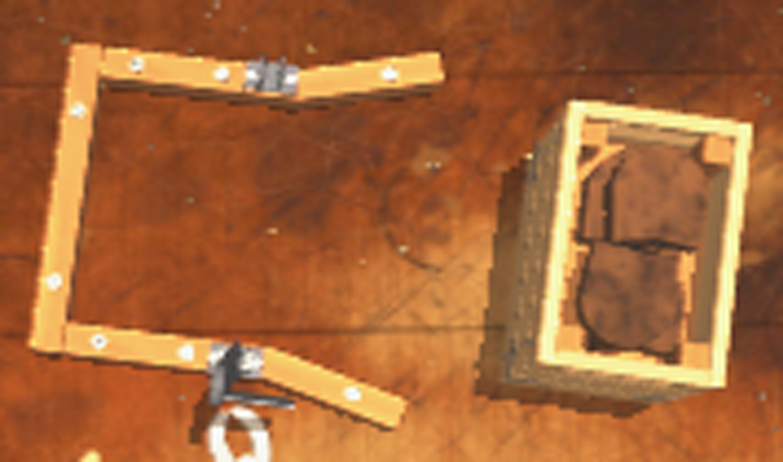

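View pics/sidec.png

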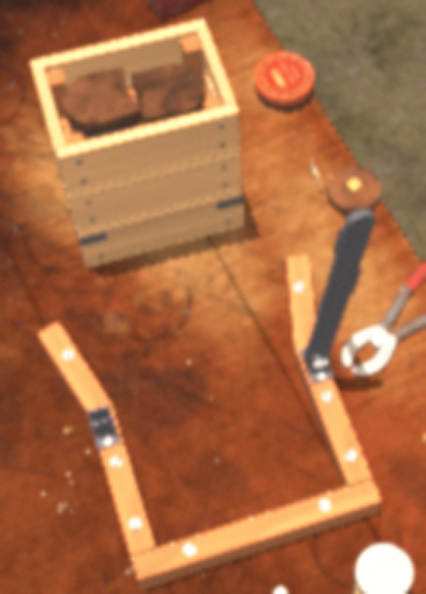

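```bash
cat > fit.py <<'E'
from h import *
from scipy.optimize import least_squares
T=lambda a:((np.array(a)+.5)/4.4-.5+[195,120]); S=lambda a:((np.array(a)+.5)/2.8-.5+[160,75])
dock=[("top",(108,77,30),T((71,45))),("top",(-108,77,30),T((30,348))),("top",(108,55,30),T((102,47))),("top",(-108,55,30),T((65,353))),
("top",(110,-183,30),T((443,82))),("top",(-110,-183,30),T((407,402))),("side",(108,77,30),S((139,570))),("side",(-108,77,30),S((379,491)))]
C=[(80,55,180),(80,-55,180),(-80,-55,180),(-80,55,180)]
crate=[("top",c,T(p)) for c,p in zip(C,[(570,101),(752,124),(722,386),(538,361)])]+[("side",c,S(p)) for c,p in zip(C,[(57,155),(32,63),(205,20),(238,112)])]
def P(q,c):
    c=np.array(c)/1000.;s,k=np.sin(q[2]),np.cos(q[2]);return np.array([q[0]+k*c[0]-s*c[1],q[1]+s*c[0]+k*c[1],c[2]])
def fit(o,q0):
    f=lambda q:np.concatenate([px(c,P(q,m))-p for c,m,p in o])
    r=least_squares(f,q0,loss="soft_l1");print(np.round(r.x,4),np.degrees(r.x[2]).round(2));print(np.round(f(r.x).reshape(-1,2),1).tolist());return r.x
if __name__=="__main__":
    d=fit(dock,[.5,.15,0]);c=fit(crate,[.5,-.13,0])
    print("pivot",P(d,(-99,-64,48)));
    k,s=np.cos(d[2]),np.sin(d[2]);v=c[:2]-d[:2]
    print("crate in dock",k*v[0]+s*v[1],-s*v[0]+k*v[1],np.degrees(c[2]-d[2]))
    for a in(1.62,1.68,1.75):print(a,P(d,(-99+115*np.cos(a)-15*np.sin(a),-87,48+115*np.sin(a)+15*np.cos(a))),px("side",P(d,(-99+212*np.cos(a),-64,48+212*np.sin(a)))),S((357,215)))
E
python3 fit.py
```

```text
[ 0.5575  0.1665 -0.1268] -7.26
[[0.4, -0.1], [0.3, 1.0], [0.5, 0.2], [-0.3, 0.7], [0.5, 0.3], [1.0, -0.6], [-0.6, 2.2], [0.5, 1.7]]
[ 0.5084 -0.1295 -0.1567] -8.98
[[-0.4, -0.3], [-0.2, 0.4], [-0.4, 0.9], [-0.8, 0.4], [-0.2, 0.3], [-0.9, -1.1], [-0.7, -0.4], [-0.1, -0.5]]
pivot [0.4512205  0.11548879 0.048     ]
crate in dock -0.01128803433155854 -0.29983454588238023 -1.7129790897052246
1.62 [0.42783968 0.09528325 0.16212306] [279.05165632 151.35731692] [287.17857143 151.46428571]
1.68 [0.42108818 0.09614394 0.16068017] [284.68982653 149.97543472] [287.17857143 151.46428571]
1.75 [0.41333695 0.09713207 0.15848469] [291.15057171 148.64508762] [287.17857143 151.46428571]
```

```bash
cat >> h.py <<'E'
D=np.array([0.5575,0.1665,-0.1268])
def dw(p):
    p=np.asarray(p,float);s,k=np.sin(D[2]),np.cos(D[2]);return np.array([D[0]+k*p[0]-s*p[1],D[1]+s*p[0]+k*p[1],p[2]])
def ori(psi,t,sg):  # tool z leans t from down towards heading psi (rel. dock +y); closing line along dock x*sg
    z=np.array([-np.sin(psi+D[2])*np.sin(t),np.cos(psi+D[2])*np.sin(t),-np.cos(t)])
    y=sg*np.array([np.cos(psi+D[2]),np.sin(psi+D[2]),0]);return R.from_matrix(np.c_[np.cross(y,z),y,z])
def tcp(p,psi,t,sg,L,dx,y0=0): # put tool-local point (side*dx,y0,L) at dock point p; dx>0 = front/upper edge
    o=ori(psi,t,sg);f=o.as_matrix()[:,0];side=1 if f[2]>0 else -1
    return dw(p)-o.apply([side*dx,y0,L]),o.as_quat()
E
python3 - <<'E'
from h import *
for t in (.7,.8,.9):
  for sg in(1,-1):
    print(t,sg)
    for x,y,z,psi,L,dx in[(-12.2,-395,180,-.03,.16,.011),(-12.2,-385,30,-.03,.16,.011),(-10,-355,30,-.03,.16,.011),(0,-155,30,0,.16,.011),(0,-52,30,0,.16,.011),
       (-170,-92,160,0,.173,-.011),(-129,-92,150,0,.173,-.011),(-50,-92,150,0,.173,-.011),(5,-92,60,0,.173,-.011)]:
      P,q=tcp(np.array([x,y,z])/1000,psi,t,sg,L,dx);j=ik(P,q);print(np.round(P,3),None if j is None else np.round(j,2))
E
```

```text
0.7 1
[ 0.478 -0.334  0.295] [-0.81  0.33  1.82  0.54  1.48 -0.83]
[ 0.479 -0.324  0.145] [-0.79  0.52  1.88  0.57  1.26 -0.96]
[ 0.485 -0.295  0.145] [-0.75  0.49  1.92  0.6   1.23 -0.95]
[ 0.524 -0.098  0.145] [-0.43  0.4   2.07  0.77  1.07 -0.83]
[0.537 0.004 0.145] [-0.25  0.38  2.11  0.88  0.98 -0.75]
[ 0.364 -0.005  0.299] [-0.39 -0.19  2.36  0.71  1.27 -0.59]
[ 0.405 -0.011  0.289] [-0.36 -0.09  2.3   0.73  1.23 -0.6 ]
[ 0.483 -0.021  0.289] [-0.33  0.07  2.15  0.74  1.21 -0.57]
[ 0.538 -0.028  0.199] [-0.31  0.3   2.08  0.8   1.08 -0.69]
0.7 -1
[ 0.478 -0.334  0.295] [-0.81  0.33  1.82  0.54  1.48  2.31]
[ 0.479 -0.324  0.145] [-0.79  0.52  1.88  0.57  1.26  2.18]
[ 0.485 -0.295  0.145] [-0.75  0.49  1.92  0.6   1.23  2.19]
[ 0.524 -0.098  0.145] [-0.43  0.4   2.07  0.77  1.07  2.31]
[0.537 0.004 0.145] [-0.25  0.38  2.11  0.88  0.98  2.39]
[ 0.364 -0.005  0.299] None
[ 0.405 -0.011  0.289] [-0.36 -0.09  2.3   0.73  1.23  2.55]
[ 0.483 -0.021  0.289] None
[ 0.538 -0.028  0.199] [-0.31  0.3   2.08  0.8   1.08  2.46]
0.8 1
[ 0.476 -0.345  0.284] [-0.84  0.38  1.8   0.59  1.55 -
[... 1460 characters left out ...]
.31  0.86  1.34 -0.79]
[ 0.48  -0.046  0.266] [-0.42  0.16  2.16  0.88  1.32 -0.75]
[ 0.535 -0.053  0.176] [-0.39  0.39  2.07  0.94  1.21 -0.86]
0.9 -1
[ 0.475 -0.354  0.271] [-0.86  0.43  1.78  0.64  1.61  2.23]
[ 0.476 -0.344  0.121] [-0.85  0.63  1.82  0.66  1.41  2.09]
[ 0.482 -0.315  0.121] [-0.81  0.61  1.86  0.68  1.38  2.1 ]
[ 0.521 -0.118  0.121] [-0.51  0.51  2.04  0.89  1.21  2.16]
[ 0.534 -0.016  0.121] [-0.33  0.48  2.1   1.02  1.12  2.2 ]
[ 0.361 -0.031  0.276] [-0.52 -0.08  2.38  0.83  1.38  2.35]
[ 0.402 -0.036  0.266] [-0.48  0.02  2.31  0.86  1.34  2.35]
[ 0.48  -0.046  0.266] [-0.42  0.16  2.16  0.88  1.32  2.39]
[ 0.535 -0.053  0.176] [-0.39  0.39  2.07  0.94  1.21  2.28]
```

```bash
python3 - <<'E'
from h import *
def T(x,y,z,psi): return tcp(np.array([x,y,z])/1000,psi,.8,1,.16,.011)
def st(m): o=get_obs();print(m,round(o["time_s"],2),np.round(o["contact_force"],1),np.round(o["tcp_pos"],4))
move_gripper(.08)
goto(*T(-14.5,-400,190,-.03));st("hi")
P,q=T(-14.5,-395,30,-.03);move_straight(P,q,.15);st("low")
P,q=T(-13,-350,30,-.03);move_straight(P,q,.06);st("touch")
P,q=T(-8,-290,30,-.03);move_straight(P,q,.06);st("push")
for c in("top","side"):
    im=snapshot(c);cv2.imwrite(f"pics/{c}1.png",im[:,:,::-1]);spots(c,["crate"])
a=cv2.imread("pics/side1.png")[40:287,130:350];b=cv2.imread("pics/top1.png")[110:240,190:410]
cv2.imwrite("pics/m1.png",np.vstack([cv2.resize(a,None,fx=1.25,fy=1.25),cv2.resize(b,None,fx=1.25,fy=1.25)]) if 0 else np.hstack([cv2.resize(a,(400,449)),cv2.resize(b,(400,236)) if 0 else cv2.copyMakeBorder(cv2.resize(b,(400,236)),0,213,0,0,0)]))
E
```

```text
hi 3.11 [-0.1  0.6  0.1] [ 0.4732 -0.3501  0.294 ]
low 4.33 [ 0.4 -1.   0.5] [ 0.4745 -0.3449  0.1346]
touch 5.22 [-3.6 -7.4  1.8] [ 0.4812 -0.3007  0.1341]
push 6.38 [-2.1 -9.3  1.1] [ 0.4944 -0.2425  0.1342]
top call crate [([0.5248, -0.0725, 0.0008], 0.9), ([0.3943, 0.327, -0.0008], 0.45)]
side call crate [([0.5203, -0.0672, -0.0013], 0.76)]
```

View pics/m1.png

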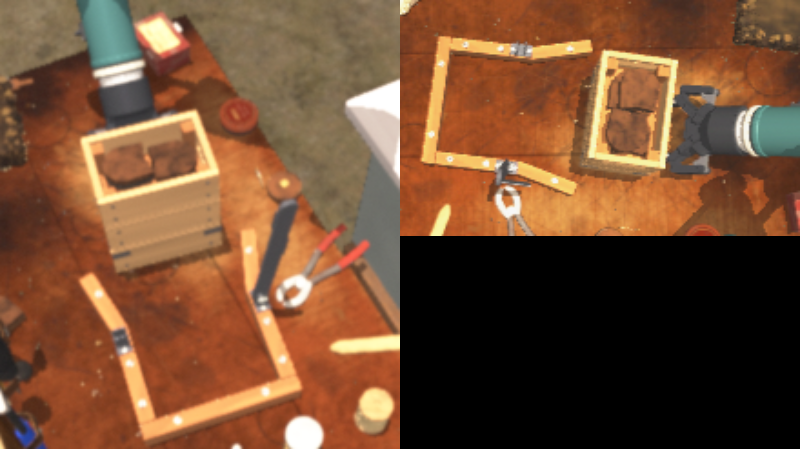

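The crate slides upright, and the fingers touch only its bottom boards. The top view shows it centred toward the mouth, at about (635,110) in the montage. I'll carry on into the frame.

```bash
python3 - <<'E'
from h import *
def T(x,y,z,psi): return tcp(np.array([x,y,z])/1000,psi,.8,1,.16,.011)
def st(m): o=get_obs();print(m,round(o["time_s"],2),np.round(o["contact_force"],1));return np.linalg.norm(o["contact_force"][:2])
for x,y,psi,r in[(-2,-210,-.03,.06),(0,-180,0,.04),(0,-140,0,.05),(0,-100,0,.05),(0,-70,0,.04)]:
    P,q=T(x,y,30,psi);move_straight(P,q,r)
    if st(y)>45: break
else:
    for y in np.arange(-67,-44,1.5):
        P,q=T(0,y,30,0);move_straight(P,q,.015)
        if st(y)>40: break
hold(.2);st("end")
for c in("top","side"):
    im=snapshot(c);cv2.imwrite(f"pics/{c}2.png",im[:,:,::-1]);spots(c,["crate"])
print(dw([0,0,0]))
a=cv2.imread("pics/side2.png")[90:290,160:340];b=cv2.imread("pics/top2.png")[120:220,190:330]
cv2.imwrite("pics/m2.png",np.hstack([cv2.resize(a,(400,444)),cv2.copyMakeBorder(cv2.resize(b,(400,286)),0,158,0,0,0)]))
E
```

```text
-210 8.06 [ -1.2 -10.1   1.6]
-180 8.97 [-0.6 -8.2  1.3]
-140 9.92 [ 0.4 -7.8  0.6]
-100 10.87 [ 0.7 -8.4  1. ]
-70 11.77 [-0.1 -9.5  1.6]
-67.0 12.12 [ -0.7 -10.4   2.1]
-65.5 12.37 [ -0.  -10.4   2. ]
-64.0 12.62 [ -1.  -11.3   2. ]
-62.5 12.87 [ -0.2 -10.1   2.1]
-61.0 13.12 [ -0.7 -10.1   2.7]
-59.5 13.37 [  0.  -10.5   1.4]
-58.0 13.62 [ -1.7 -10.9   2.4]
-56.5 13.87 [ -1.  -10.9   1.1]
-55.0 14.12 [ -0.8 -10.9   2.3]
-53.5 14.37 [ -0.  -10.4   1.7]
-52.0 14.62 [ -1.  -11.8   2.1]
-50.5 14.87 [  0.  -10.3   1.6]
-49.0 15.12 [ -3.1 -15.8   4.7]
-47.5 15.37 [ -6.9 -24.    8. ]
-46.0 15.62 [-11.  -32.1  12.7]
-44.5 15.87 [-14.9 -41.1  16.8]
end 16.07 [-14.6 -40.2  16.8]
top call crate [([0.561, 0.1679, 0.0039], 0.83)]
side call crate [([0.5567, 0.171, -0.0038], 0.84), ([0.4553, 0.1168, 0.0498], 0.63)]
[0.5575 0.1665 0.    ]
```

View pics/m2.png

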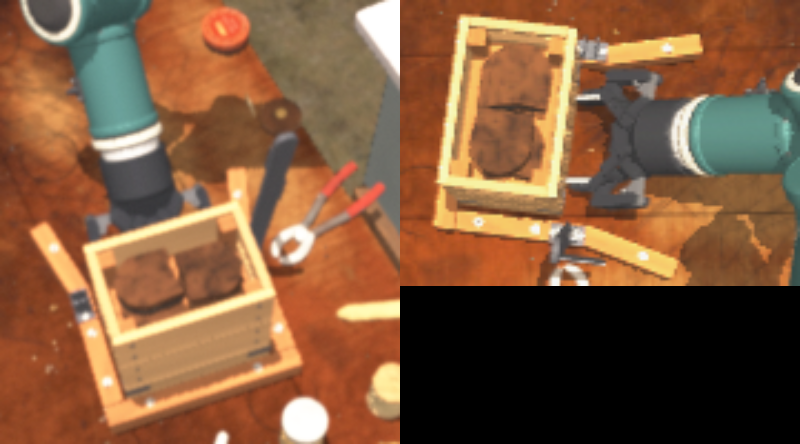

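The crate is home: contact force climbs from the sliding 10 N to 40 N with no further travel, and the picture shows it against the back batten. Next I retract, close the fingers and swing the keeper.

```bash
cat > k.py <<'E'
from h import *
def T(x,y,z): return tcp(np.array([x,y,z])/1000,0,.8,1,.16,.011)
def K(x,z,y=-92): return tcp(np.array([x,y,z])/1000,0,.8,1,.173,-.011)
def st(m):
    o=get_obs();print(m,round(o["time_s"],2),np.round(o["contact_force"],1));return o["contact_force"]
E
python3 - <<'E'
from k import *
P,q=T(0,-130,30);move_straight(P,q,.1);st("back")
P,q=K(0,160,-170);move_straight(P,q,.2);move_gripper(0)
P,q=K(-168,150,-170);move_straight(P,q,.2);st("left")
P,q=K(-168,150);move_straight(P,q,.15);f0=st("beside")
for a in np.linspace(1.75,.15,13):
    r=112+8*(1.75-a)/1.75
    P,q=K(-99+r*np.cos(a)-15*np.sin(a)-14.5,48+r*np.sin(a)+15*np.cos(a));move_straight(P,q,.08)
    f=st(round(a,2))
    if np.linalg.norm(f)>30: print("stop");break
im=snapshot("side");cv2.imwrite("pics/side3.png",im[:,:,::-1]);cv2.imwrite("pics/m3.png",cv2.resize(im[70:290,140:360,::-1],(590,590)))
snapshot("top");spots("top",["keeper_tab","keeper_pivot","crate"]);print(dw([.016,-.087,.063]))
E
```

```text
back 17.27 [-0.6  0.6 -0.8]
left 19.94 [ 0.5 -0.  -1.1]
beside 20.61 [ 0.5 -0.6  0.2]
1.75 21.02 [-0.2 -0.1 -0.6]
1.62 21.36 [ 0.4  0.3 -0.1]
1.48 21.7 [ 1.   0.1 -0.1]
1.35 22.04 [-0.6  0.4  0.1]
1.22 22.38 [ 0.3 -0.8  0.1]
1.08 22.73 [ 0.2 -0.6 -0.3]
0.95 23.07 [-0.8  0.  -0.2]
0.82 23.42 [ 0.5 -1.1 -0.4]
0.68 23.77 [-0.3 -0.1  0.2]
0.55 24.12 [ 0.2 -0.7 -1.2]
0.42 24.47 [0.9 0.6 0.5]
0.28 24.82 [-0.3  0.4 -0.7]
0.15 25.17 [-0.3 -0.9 -0.3]
top call keeper_tab [([0.5586, 0.0862, 0.0817], 0.75)]
top call keeper_pivot [([0.4479, 0.1212, 0.0493], 0.94), ([0.5612, 0.0848, 0.0815], 0.22)]
top call crate [([0.5602, 0.1675, 0.0018], 0.87)]
[0.56236948 0.0781751  0.063     ]
```

View pics/m3.png

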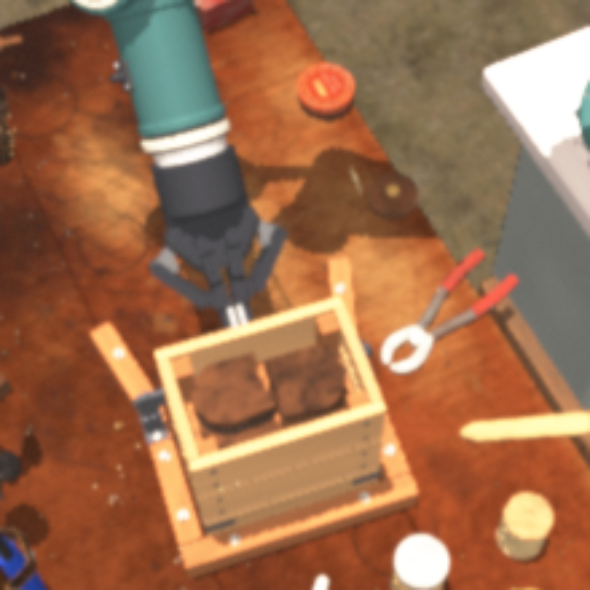

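The bar has followed and is nearly down, with the tab at z≈82 mm (a≈0.16). I'll press it home.

```bash
python3 - <<'E'
from k import *
for z in np.arange(78,44,-2.0):
    P,q=K(6,z);move_straight(P,q,.03)
    if st(z)[2]>20: break
hold(.3);st("end")
P,q=K(6,110,-125);move_straight(P,q,.1)
P,q=K(0,200,-300);move_straight(P,q,.2);hold(.3);st("clear")
for c in("top","side"):
    im=snapshot(c);cv2.imwrite(f"pics/{c}4.png",im[:,:,::-1]);spots(c,["keeper_tab","keeper_pivot","crate","thread_spool","peg_jar","wax_pot"])
print(dw([.016,-.087,.063]))
a=cv2.imread("pics/side4.png")[130:290,170:320];b=cv2.imread("pics/top4.png")[120:220,190:310]
cv2.imwrite("pics/m4.png",np.hstack([cv2.resize(a,(400,427)),cv2.copyMakeBorder(cv2.resize(b,(400,333)),0,94,0,0,0)]))
E
```

```text
78.0 25.72 [-0.   0.2  0.7]
76.0 25.97 [0.6 0.5 0.2]
74.0 26.22 [ 1.3 -0.  -0.1]
72.0 26.47 [0.1 0.2 0.4]
70.0 26.72 [ 0.3 -0.8  0.1]
68.0 26.97 [ 0.2 -0.  -0.4]
66.0 27.22 [0.3 0.1 0.3]
64.0 27.47 [-0.3 -0.6 -0.6]
62.0 27.72 [ 0.1  0.8 -0.4]
60.0 27.97 [-2.6 -0.8  6. ]
58.0 28.22 [-7.1 -5.6 16.1]
56.0 28.47 [-10.7  -8.2  24.5]
end 28.77 [-11.7  -9.3  25.2]
clear 30.98 [ 0.5 -0.5  0.5]
top call keeper_tab [([0.5638, 0.0841, 0.0609], 0.75)]
top call keeper_pivot [([0.4523, 0.1204, 0.0489], 0.6)]
top call crate [([0.5632, 0.166, 0.0044], 0.56)]
top call thread_spool [([0.3947, 0.323, 0.0002], 0.7), ([0.498, 0.3247, 0.0018], 0.39)]
top call peg_jar [([0.4977, 0.326, 0.0017], 0.76)]
top call wax_pot [([0.4492, 0.4169, 0.0025], 0.64)]
side call keeper_tab []
side call keeper_pivot [([0.4524, 0.1177, 0.0506], 0.91)]
side call crate [([0.5585, 0.1682, -0.0024], 0.67)]
side call thread_spool [([0.3949, 0.3264, 0.002], 0.77)]
side call peg_jar [([0.4947, 0.328, -0.0042], 0.96)]
side call wax_pot [([0.4486, 0.4203, -0.0058], 0.68)]
[0.56236948 0.0781751  0.063     ]
```

View pics/m4.png

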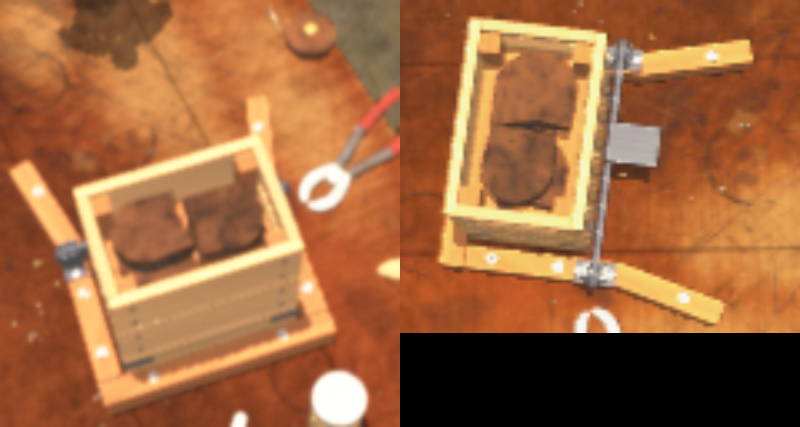

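The top view shows the bar lying across the mouth in the far bracket, at about (622,55) in the montage, with the plate level at z≈61 mm. The crate is still home and the other things have not moved.

```bash
python3 -c "
from station import *
print(finish_job())"
```

```text
the job is handed in; nothing more can be done
None
```

The job is handed in, with about 31 s of the 72 s used: the crate is home against the back batten, pushed only by its bottom boards, the keeper bar is down in its far bracket, and the spool, jar and pot were left alone.

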